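# Put the palette knife away in the push-latch drawer

## Task

Put the palette knife away: press the front of the shut drawer under the desk riser so that it springs open, and lay the palette knife flat in its tray. Then push the drawer in until its latch catches, let go, and make sure it has stayed shut; leave the cutter, jar and cup where they are.

Things in the scene. Friction and masses are not known exactly. Their poses are not given: they have to be found in the camera images.
- riser: fixed plywood desk riser on four legs: shelf 380 wide, 288 deep, underside 160 mm up, over a white drawer case 268 wide, 78 high, 225 deep. Origin: on the table, middle of the case's front edge; +x points into the case, z up. The shelf's front edge (x = -48 mm) overhangs the shut drawer's face by 24 mm, so the tool must lean some 30 to 45 degrees, wrist back towards -x, to press that face.
- drawer (a joint): how far the drawer is open (m), along the riser's -x: about 0 shut and latched, 0.18 fully open. Push-push latch: press 7 to 9.5 mm past shut (hard stop at -0.0095), let go: a shut drawer springs fully open in about 1 to 2 s, one pushed in from open comes back to 0 and stays. Pressed only 5 mm or less it stays shut, or springs out again if it came from open. Spring 4.5 N shut, 2.5 N open.
- drawer_front (a point): centre of the drawer's flat upright plywood front face, 37 mm above the table; the face is 262 mm wide and 54 mm high and has no handle. Moves with the drawer; same axes as the riser.
- drawer_tray (a point): on the drawer's tray floor, 85 mm behind the front face, midway between its sides, 18 mm above the table; moves with the drawer, axes as the riser. Tray inside: 220 mm wide (y), 189 mm long (x -71 to +118 mm), side walls 38 mm and front 46 mm above its floor. Fully open, x -71 to +71 mm is clear of the shelf above: lay the knife here, along y.
- knife: palette knife lying flat, 180 mm long: dark wooden handle 110 x 22 mm, 18 mm thick (x from -90 to +20 mm), then a steel neck and a flat steel blade up to 28 mm wide (x to +90 mm). About 90 g, balance near x = 0; hold it across the handle at about x = -10 mm. Origin: middle of its length, on its underside; x along it from handle to blade, z up.
- cutter: bystander: grey plastic snap-blade cutter with its blade in, 150 x 26 mm, 16 mm thick, lying flat beside the knife. Origin: middle of its underside; x along it.
- jar: bystander: red paint jar with a metal lid, 66 mm across, 90 mm high, standing. Origin: centre of its underside.
- cup: bystander: empty white plastic cup, 72 mm across, 85 mm high, standing. Origin: centre of its underside.

How it is judged:
By the outcome, as a careful person would: the job done as asked, in the order asked, and still so for the second after the job is handed in, with the robot touching nothing.
It also fails if it takes over 72 s, if anything falls off the work surface, if the arm or the gripper's body presses on something with over 40 N, if the wrist force passes 120 N, or if a joint passes its speed limit or range.

## Robot

A 6-joint arm with a two-finger parallel gripper is mounted at the origin on the work surface. World frame = base frame: x ahead of the robot, y to its left, z up, the work surface at z = 0. Lengths are in m, angles in rad, forces in N, time in s.
With the tool pointing down it reaches from about 0.25 to 0.85 m from the base axis. Payload 12.5 kg.
Tool frame: the origin (TCP) lies on the centre line of the jaws, within the pads' length; the fingertips stand 11 mm ahead of it and the grasp point (between the pads) lies 8 mm behind it; z points along the fingers, y is the line along which they close (so a half turn about z gives the same grasp; the last joint's range is limited). The gripper opens to 93 mm and grips with 3 to 60 N. Pads are 15 mm wide; open, the fingers measure 128 mm over their backs; the gripper's body (75 mm by 188 mm) begins 65 mm behind the grasp point.
Start: joints at [-1.346, 0.351, 1.652, -0, 1.139, -0.085], TCP at [0.168, -0.524, 0.23] pointing down, gripper open.
Joint ranges: [-2.75, 2.75], [-0.79, 2.1], [0.01, 2.65], [-1.57, 4.71], [0.07, 3.14], [-2.87, 2.87]. Speed limits (rad/s): [2.22, 2.22, 2.79, 3.14, 3.14, 3.14].

## Interface

Orientations are given as a 3x3 rotation matrix whose columns are the frame's x, y, z axes.
In Python, from bench import bot, camrig, sign_off gives the robot as it stands (bot), with the cameras (camrig) and the job as plain functions. Calls block until the motion is done:
- bot.move_pose(position, orientation): joint-space move of the TCP to a pose.
- bot.move_straight(position, velocity=0.15, attitude=None): straight line of the TCP; attitude=None keeps the orientation; velocity is the mean speed in m/s.
- bot.set_joints(angles): joint-space move.
- bot.command_gripper(opening, force=None): finger opening in m; force is the grip in N (None keeps the last); returns when the fingers have stopped.
- bot.dwell(seconds).
- bot.inverse_kinematics(position, orientation): joint angles nearest the present ones, or None.
- bot.sense(): the state.
- camrig.camera(name): name is "scene" or "top" or "wrist"; returns a dict with "img" (420x560x3 uint8, blue, green, red), "fx", "fy", "cx", "cy" (pixels), "k1" (the pictures are not rectified: a ray, as slopes to the right and down, at radius r is drawn at 1 + k1 r^2 times it, then the intrinsics apply), "rvec" (rotation vector, rad) and "tvec" (3), from world to camera coordinates, as OpenCV has them. Camera axes: x right, y down, z forward; pixel columns grow to the right and rows downward; lengths in m; the calibration is good to about 2 mm. A picture is of the moment at which its call begins. There is no depth.
A pose or a line that the arm cannot do raises bot.MotionError and nothing moves.
- sign_off(): hands the job in; it is judged then, once.
The state is a dict: "t": time; "joint_pos": joint angles; "joint_velocities": joint speeds; "joint_torque": joint torques, N m; "tool_pos": TCP position; "ee_rot": TCP orientation; "wrist_force": force on the tool from outside, world axes, zero at the start; "wrist_torque": the same for the moment, N m; "gripper_width": finger opening in m; "grip_force": force on a finger pad.
Only numpy, scipy, OpenCV 4.12 (cv2) and the standard library are available. Lean on these libraries where they do the work, as an engineer would, in place of code of your own. Each camera call takes 0.05 s, during which the arm holds its last target. There are 200 camera calls.

## Working session

There is one attempt and no reset: what is moved stays moved. The work goes in short steps, each a Python script; the robot and the scene stay as the last script left them, time stands still between calls to the robot, and variables do not carry over. Pictures are saved under pics/ and viewed, at most 10 in all, crops included, and the job is handed in when it is done.

```bash
mkdir -p pics; ls
python3 - <<'E'
from bench import bot, camrig, sign_off
import cv2
for n in("scene","top"):
    c=camrig.camera(n); cv2.imwrite(f"pics/{n}0.png",c["img"]); print(n,{k:v for k,v in c.items() if k!="img"})
print(bot.sense())
E
```

```text
bench.py
pics
scene {'fx': 382.4073097486787, 'fy': 382.4073097486787, 'cx': 283.7499555961621, 'cy': 205.17013249850237, 'k1': -0.03129244093307737, 'rvec': array([ 1.38288606,  2.33553748, -0.80007485]), 'tvec': array([ 0.25106908, -0.39701458,  1.29804062])}
top {'fx': 489.33328585065243, 'fy': 489.33328585065243, 'cx': 283.0312255973969, 'cy': 212.8992663155754, 'k1': 0.01353958569308643, 'rvec': array([ 2.11887499, -2.10169961,  0.21710614]), 'tvec': array([0.03148794, 0.58110797, 1.15227446])}
{'t': 0.1, 'joint_pos': array([-1.34560017e+00,  3.51185414e-01,  1.65236002e+00,  2.14641590e-05,
        1.13911340e+00, -8.45699447e-02]), 'joint_velocities': array([-0.00012466, -0.00144556, -0.00148116,  0.00164758, -0.00012573,
       -0.00096081]), 'joint_torque': array([ 1.83310408e-04, -4.98030031e+01, -2.85703754e+01,  7.00137927e-02,
        2.38978711e-02, -3.79602125e-05]), 'tool_pos': array([ 0.16763687, -0.52351171,  0.22915362]), 'ee_rot': array([[ 9.52407649e-01,  3.04827200e-01, -2.19072112e-04],
       [ 3.04827260e-01, -9.52407084e-01,  1.04361060e-03],
       [ 1.09475065e-04, -1.06072187e-03, -9.99999431e-01]]), 'wrist_force': array([ 0.21577294, -0.05971597, -0.23357659]), 'wrist_torque': array([-0.04375952, -0.02481863, -0.02582637]), 'grip_force': 0.0, 'gripper_width': 0.0928525188769606}
```

View pics/scene0.png

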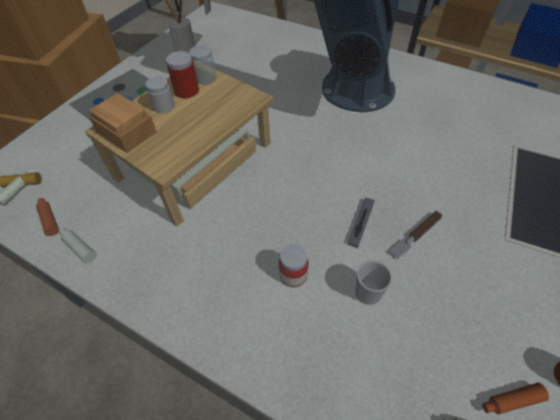

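View pics/top0.png

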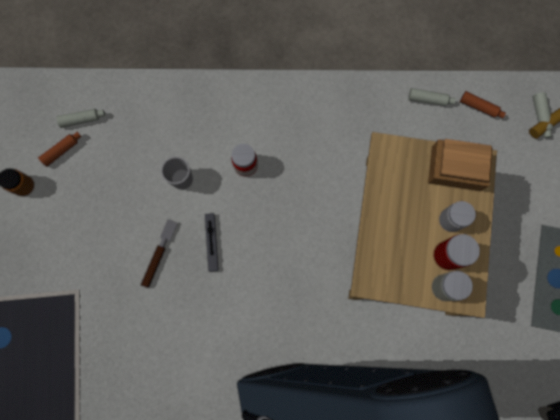

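The scene view shows the riser at (180,120) with the drawer front running from (190,198) to (255,147), the knife from (438,215) to (393,252), the cutter at (361,222), the jar at (293,265) and the cup at (372,282). In the top view the riser is at (425,225), the knife runs from (146,284) to (172,222), and the cutter is at (212,242). Next I'll take enlarged crops for precise pixels.

```bash
cat > h.py <<'E'
from bench import bot, camrig, sign_off
import cv2, numpy as np
from scipy.optimize import least_squares
from scipy.spatial.transform import Rotation as Ro
def K(c): return np.array([[c["fx"],0,c["cx"]],[0,c["fy"],c["cy"]],[0,0,1]]), np.array([c["k1"],0,0,0,0.])
def proj(c,P):
    k,d=K(c); return cv2.projectPoints(np.asarray(P,float).reshape(-1,3),c["rvec"],c["tvec"],k,d)[0][:,0]
def ray(c,uv):
    k,d=K(c); n=cv2.undistortPoints(np.array([[uv]],float),k,d)[0,0]
    R=cv2.Rodrigues(c["rvec"])[0]; return -R.T@c["tvec"], R.T@np.r_[n,1]
def onz(c,uv,z):
    o,v=ray(c,uv); return o+v*(z-o[2])/v[2]
def tri(obs):
    A=np.zeros((3,3));b=np.zeros(3)
    for c,uv in obs:
        o,v=ray(c,uv); v=v/np.linalg.norm(v); M=np.eye(3)-np.outer(v,v); A+=M;b+=M@o
    return np.linalg.solve(A,b)
E
python3 - <<'E'
from h import *
s=camrig.camera("scene");t=camrig.camera("top")
I=np.zeros((600,800,3),np.uint8)
def put(c,x0,y0,w,h,k,X,Y):
    I[Y:Y+h*k,X:X+w*k]=cv2.resize(c["img"][y0:y0+h,x0:x0+w],None,fx=k,fy=k,interpolation=cv2.INTER_CUBIC)
put(s,80,60,200,166,2,0,0); put(s,340,190,110,70,4,0,332-12)
put(t,340,120,170,205,2,450,0); put(t,135,205,90,90,2,560,415)
I=np.clip(I.astype(float)*1.5,0,255).astype(np.uint8)
cv2.imwrite("pics/crops.png",I)
for n,u,z in [("knife handle end",(146,284),.01),("blade tip",(172,222),.002),("cutter",(212,242),.008),("jar",(245,160),.09),("cup",(176,172),.085)]: print(n,onz(t,u,z).round(3))
for u in [(373,133),(496,146),(486,316),(350,299)]: print("shelf",onz(t,u,.172).round(3))
E
```

```text
knife handle end [0.407 0.378 0.01 ]
blade tip [0.567 0.324 0.002]
cutter [0.514 0.217 0.008]
jar [0.708 0.131 0.09 ]
cup [0.677 0.301 0.085]
shelf [ 0.749 -0.172  0.172]
shelf [ 0.719 -0.454  0.172]
shelf [ 0.335 -0.401  0.172]
shelf [ 0.368 -0.111  0.172]
```

View pics/crops.png

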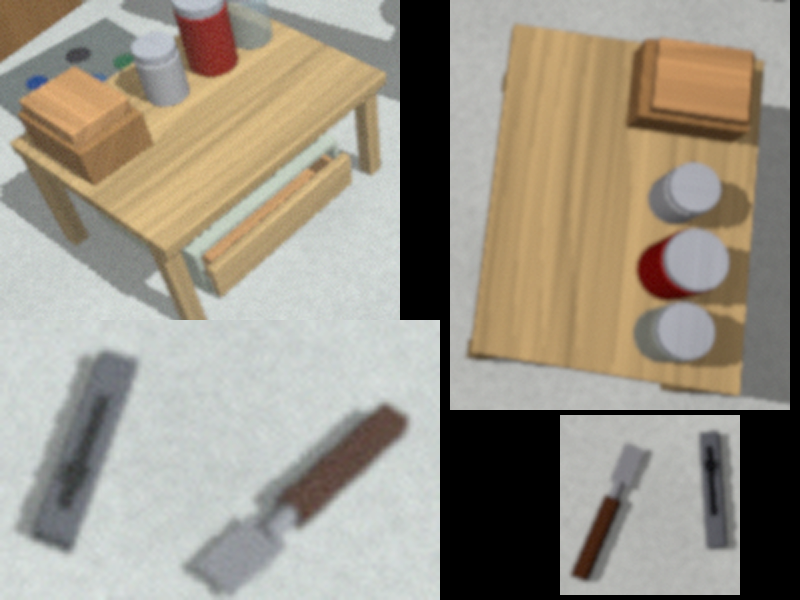

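The crops give the shelf corners as scene (87,131), (272,97), (163,181) and top (372,132), (350,298), (486,316). The drawer face's bottom corners are at scene (188,206) and (255,152). The knife runs from scene (439,214) to (392,254), and from top (146,285) to (170,221).

Run:
```python
from h import *
s=camrig.camera("scene");t=camrig.camera("top")
for n,a,b in [("hend",(438.8,213.8),(146.5,285.5)),("junction",(413.3,236.3),(163,247.5)),("tip",(391.8,253.8),(170.5,221)),
 ("cutA",(369,199),(212.5,271)),("cutB",(353.5,245),(210,214)),("shelfFar/near robot",(272.5,97),(350.5,298)),("shelfnear",(163,182),(372,132.5))]:
    P=tri([(s,a),(t,b)]); print(n,P.round(4),"res px",(proj(s,P)[0]-a).round(1),(proj(t,P)[0]-b).round(1))
sp=[((-48,190),(163,182)),((-48,-190),(272.5,97)),((240,190),(87.5,131.5))]
tp=[((-48,190),(372,132.5)),((-48,-190),(350.5,298)),((240,-190),(486,316.5)),((240,190),(496,147))]
dp=[((-24,131,10),(188.5,206.5)),((-24,-131,10),(255,152.5))]
def T(p,q):
    x,y,a=p[:3]; c,d=np.cos(a),np.sin(a); q=np.asarray(q,float)
    return np.r_[x+c*q[0]-d*q[1],y+d*q[0]+c*q[1],q[2]]
def f(p):
    r=[]
    for L,c in((sp,s),(tp,t)):
        for q,u in L: r.append(proj(c,T(p,(q[0]/1e3,q[1]/1e3,p[3])))[0]-u)
    for q,u in dp: r.append(proj(s,T(p,np.array(q)/1e3))[0]-u)
    return np.ravel(r)
o=least_squares(f,[.55,-.19,-1.7,.175],loss="soft_l1"); print(o.x.round(4)); print(f(o.x).round(1))
```

```text
hend [0.4022 0.3804 0.0113] res px [-1.6 -0.1] [-1.6  0.3]
junction [0.4981 0.3445 0.0115] res px [-1.6 -0.1] [-1.4  0.3]
tip [0.568  0.3218 0.0139] res px [1.5 0.1] [ 1.3 -0.3]
cutA [0.4404 0.212  0.0125] res px [0.2 0. ] [ 0.2 -0.1]
cutB [0.5869 0.2276 0.008 ] res px [-1.  -0.1] [-0.9  0.3]
shelfFar/near robot [ 0.3703 -0.112   0.172 ] res px [0. 0.] [ 0. -0.]
shelfnear [ 0.7445 -0.1662  0.1839] res px [-0.6 -0.1] [-0.4  0.3]
[ 0.5529 -0.1867 -1.7116  0.1776]
[-0.6  2.9 -0.5 -1.6 -4.2  0.2 -1.1 -0.   0.6 -0.7 -0.4  1.3  0.3  2.9
  2.1  2.1  0.3 -2. ]
```

```bash
cat >> h.py <<'E'
RIS=np.array([.5529,-.1867,0]); YAW=-1.7116
def Rr(): return Ro.from_euler("z",YAW).as_matrix()
def W(p): return RIS+Rr()@np.asarray(p,float)   # riser -> world
def lean(deg,sg=1):
    a=np.radians(deg); z=np.array([np.sin(a),0,-np.cos(a)]); y=np.array([0,sg,0.])
    return Rr()@np.c_[np.cross(y,z),y,z]
def down(yaw):  # tool y at heading yaw
    y=np.array([np.cos(yaw),np.sin(yaw),0]); z=np.array([0,0,-1.]); return np.c_[np.cross(y,z),y,z]
E
python3 - <<'E'
from h import *
w=camrig.camera("wrist"); S=bot.sense(); R=cv2.Rodrigues(w["rvec"])[0]
print("cam in tool",S["ee_rot"].T@(-R.T@w["tvec"]-S["tool_pos"]),"axis",S["ee_rot"].T@R[2], "right", S["ee_rot"].T@R[0],w["fx"])
for sg in(1,-1):
  for d in(35,40):
    for p in((-.30,0,.35),(-.24,0,.25),(-.06,0,.041),(-.028,0,.041)):
      q=bot.inverse_kinematics(W(p),lean(d,sg)); print(sg,d,p,None if q is None else np.round(q,2))
for yw in (-.34+np.pi/2,-.34-np.pi/2):
    q=bot.inverse_kinematics([.4776,.3535,.2],down(yw)); print(None if q is None else np.round(q,2))
for yw in (YAW,YAW+np.pi):
    q=bot.inverse_kinematics(W((-.15,0,.05)),down(yw)); print(None if q is None else np.round(q,2))
E
```

```text
cam in tool [ 0.08141662  0.00094093 -0.15495722] axis [-2.89073281e-01  2.59437086e-04  9.57306937e-01] right [1.52259969e-03 9.99998823e-01 1.88765067e-04] 316.5479569297618
1 35 (-0.3, 0, 0.35) [ 0.33  0.52  1.21 -0.54  1.69  0.49]
1 35 (-0.24, 0, 0.25) [ 0.25  0.54  1.43 -0.56  1.45  0.54]
1 35 (-0.06, 0, 0.041) [-0.04  0.74  1.7  -0.78  0.95  0.65]
1 35 (-0.028, 0, 0.041) [-0.09  0.73  1.71 -0.81  0.91  0.63]
1 40 (-0.3, 0, 0.35) [ 0.36  0.55  1.2  -0.61  1.73  0.5 ]
1 40 (-0.24, 0, 0.25) [ 0.27  0.57  1.42 -0.63  1.5   0.58]
1 40 (-0.06, 0, 0.041) [-0.01  0.77  1.69 -0.86  1.    0.73]
1 40 (-0.028, 0, 0.041) [-0.06  0.76  1.7  -0.89  0.97  0.71]
-1 35 (-0.3, 0, 0.35) [ 0.33  0.52  1.21 -0.54  1.69 -2.66]
-1 35 (-0.24, 0, 0.25) [ 0.25  0.54  1.43 -0.56  1.45 -2.6 ]
-1 35 (-0.06, 0, 0.041) [-0.04  0.74  1.7  -0.78  0.95 -2.49]
-1 35 (-0.028, 0, 0.041) [-0.09  0.73  1.71 -0.81  0.91 -2.52]
-1 40 (-0.3, 0, 0.35) [ 0.36  0.55  1.2  -0.61  1.73 -2.64]
-1 40 (-0.24, 0, 0.25) [ 0.27  0.57  1.42 -0.63  1.5  -2.57]
-1 40 (-0.06, 0, 0.041) [-0.01  0.77  1.69 -0.86  1.   -2.41]
-1 40 (-0.028, 0, 0.041) [-0.06  0.76  1.7  -0.89  0.97 -2.43]
[ 0.56  0.46  1.56 -0.    1.12 -0.67]
[ 0.56  0.46  1.56 -0.    1.12  2.47]
[-0.15  0.63  1.71 -0.    0.8   1.56]
[-0.15  0.63  1.71 -0.    0.8  -1.58]
```

```bash
cat >> h.py <<'E'
def fx(): return float(bot.sense()["wrist_force"]@Rr()[:,0])   # force along riser +x (negative = pushed back)
def st(*a): s=bot.sense(); print(*a,"t",round(s["t"],2),"riser xyz",(Rr().T@(s["tool_pos"]-RIS)).round(4),"F",(Rr().T@s["wrist_force"]).round(1),"w",round(s["gripper_width"],4))
E
python3 - <<'E'
from h import *
L=lean(38)
p=bot.sense()["tool_pos"]; bot.move_straight([p[0],p[1],.42],.4)
bot.command_gripper(0,20)
bot.move_pose(W((-.30,0,.38)),L); st("wp")
bot.move_straight(W((-.24,0,.10)),.3); bot.move_straight(W((-.075,0,.041)),.2); st("near")
c=camrig.camera("scene"); cv2.imwrite("pics/s1.png",c["img"])
E
```

```text
wp t 5.14 riser xyz [-2.992e-01  3.000e-04  3.801e-01] F [-0.1  0.4 -0.4] w 0.0006
near t 7.28 riser xyz [-0.0758  0.0004  0.0415] F [ 0.1 -0.1 -0.3] w 0.0003
```

View pics/s1.png

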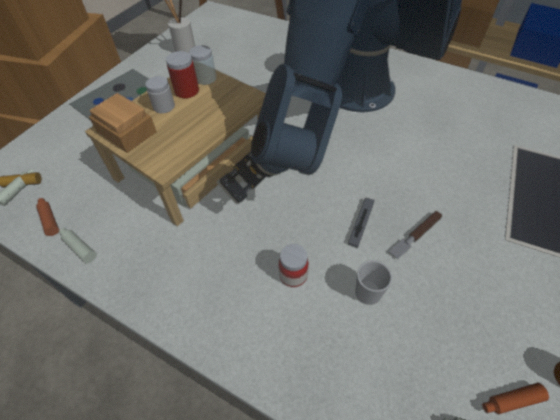

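The tool leans correctly and sits just in front of the drawer face (gripper at (245,178)), clear of the shelf. Next is a force-guided press.

Run:
```python
from h import *
x=-.050; bot.move_straight(W((x,0,.041)),.1); st("start")
f0=fx(); log=[]
while x<-.012:
    x+=.001; bot.move_straight(W((x,0,.041)),.03); f=fx()-f0; log.append((round(x*1e3,1),round(f,1)))
    if f<-14: break
print(log); st("pressed")
bot.move_straight(W((x-.02,0,.045)),.2); bot.move_straight(W((-.30,0,.30)),.4); bot.dwell(1.5); st("back")
c=camrig.camera("top"); cv2.imwrite("pics/t2.png",c["img"]); c=camrig.camera("wrist"); cv2.imwrite("pics/w2.png",c["img"])
```

```text
start t 7.72 riser xyz [-0.0498 -0.      0.0411] F [-0.3 -0.6  0.2] w 0.0003
[(-49.0, -0.2), (-48.0, -0.2), (-47.0, 0.3), (-46.0, 0.8), (-45.0, 0.7), (-44.0, -0.1), (-43.0, -0.1), (-42.0, -0.7), (-41.0, -0.5), (-40.0, 0.2), (-39.0, -1.7), (-38.0, -4.7), (-37.0, -4.5), (-36.0, -3.6), (-35.0, -3.7), (-34.0, -3.7), (-33.0, -4.8), (-32.0, -4.1), (-31.0, -4.3), (-30.0, -4.1), (-29.0, -5.1), (-28.0, -7.8), (-27.0, -14.8)]
pressed t 13.47 riser xyz [-0.0281  0.      0.0409] F [-15.1  -2.8   3.5] w 0.0004
back t 16.27 riser xyz [-0.3  0.   0.3] F [ 0.2  0.5 -0.3] w 0.0011
```

View pics/w2.png

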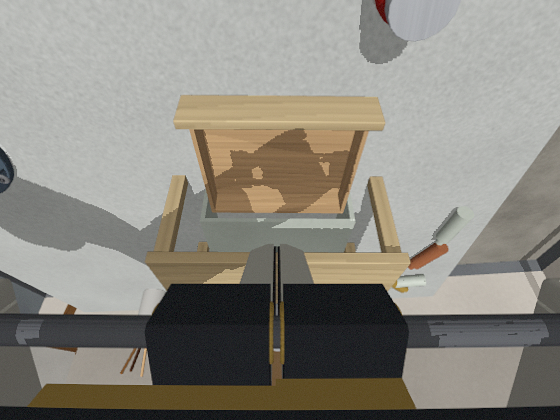

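The drawer has sprung open: the front panel runs from (178,97) to (384,128), the tray interior lies between about (193,130) and (368,214), and the shelf front edge is at row 254. I'll check my riser model against this picture.

Run:
```python
from h import *
w=camrig.camera("wrist"); I=w["img"].copy()
fx_=-.204; tx=fx_+.085
def poly(P,col):
    cv2.polylines(I,[np.round(proj(w,[W(p) for p in P])*8).astype(np.int32)],True,col,1,cv2.LINE_AA,3)
poly([(fx_,s*.131,z) for s,z in((1,.010),(-1,.010),(-1,.064),(1,.064))],(0,0,255))
poly([(tx+a,b*.11,.018) for a,b in((-.071,1),(-.071,-1),(.118,-1),(.118,1))],(255,0,0))
poly([(tx+a,b*.11,.056) for a,b in((-.071,1),(-.071,-1),(.118,-1),(.118,1))],(255,0,255))
poly([(-.048,s*.19,z) for s,z in((1,.160),(-1,.160),(-1,.178),(1,.178))],(0,255,0))
J=cv2.resize(I[80:300,130:410],None,fx=2.8,fy=2.7,interpolation=cv2.INTER_CUBIC); cv2.imwrite("pics/ov.png",J)
```

```text
(no output)
```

View pics/ov.png

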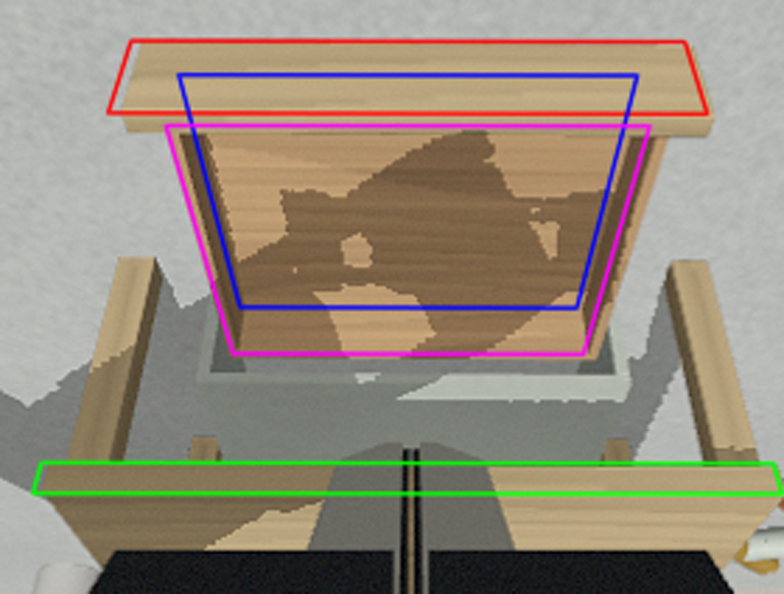

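The model fits to a few millimetres. The actual drawer sits about 4 mm further along riser +y (front top corners at (173.6,123.7) and (384.6,123.7)). I'll apply that correction, then look at the knife from two wrist positions.

Run:
```python
from h import *
w=camrig.camera("wrist")
for u,z in [((173.6,123.7),.064),((384.6,123.7),.064),((177.5,95.2),.010),((377.2,95.2),.010)]:
    print((Rr().T@(onz(w,u,z)-RIS)).round(4))
bot.command_gripper(.06,20)
k=np.array([.4776,.3535]); yw=-.34+np.pi/2; D=down(yw)
bot.move_pose(np.r_[k,.22],D); st("A"); a=camrig.camera("wrist")
bot.move_straight(np.r_[k+[.05*np.cos(-.34),.05*np.sin(-.34)],.16],.3); b=camrig.camera("wrist")
print(proj(a,[[.402,.380,.01],[.568,.322,.002]]))
I=np.hstack([a["img"],b["img"]]); I=cv2.resize(I,(800,300),interpolation=cv2.INTER_AREA)
np.savez("ab.npz",a=a,b=b)
I=np.hstack([cv2.resize(x["img"],None,fx=.71,fy=.71,interpolation=cv2.INTER_AREA) for x in(a,b)]); cv2.imwrite("pics/ab.png",I)
```

```text
[-0.2005 -0.1252  0.064 ]
[-0.2011  0.1349  0.064 ]
[-0.2031 -0.1296  0.01  ]
[-0.2037  0.1351  0.01  ]
A t 18.67 riser xyz [-0.524  -0.1499  0.2201] F [ 0.3  0.3 -0.5] w 0.0602
[[276.56391936 111.21923303]
 [277.07546023 253.80489325]]
```

View pics/ab.png

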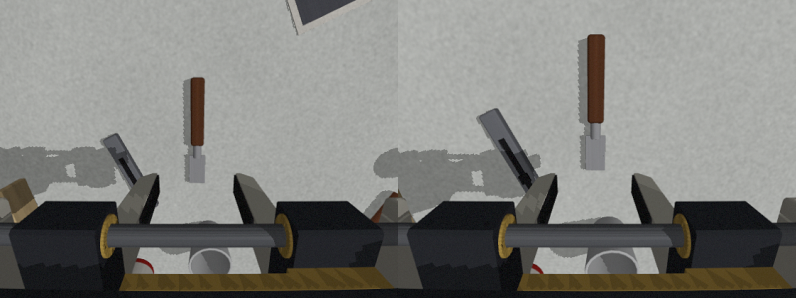

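Both views show the brown handle clearly, at about (197,112) on the left and (595,79) on the right. The blade is below it and the cutter is well to the left. Segmenting the handle next.

Run:
```python
from h import *
z=np.load("ab.npz",allow_pickle=True); E=[]
for n in "ab":
    c=z[n].item(); I=c["img"].astype(int)
    m=((I[...,2]-I[...,0]>25)&(I[...,2]>I[...,1]*1.4)).astype(np.uint8); m[240:]=0
    k,lab,stt,cen=cv2.connectedComponentsWithStats(m)
    cand=[i for i in range(1,k) if stt[i,4]>300 ]; print(n,stt[cand].tolist(),cen[cand].round(1).tolist())
    i=min(cand,key=lambda i:abs(cen[i][0]-278)); pts=np.argwhere(lab==i)[:,::-1].astype(np.float32)
    (cx,cy),(ww,hh),ang=r=cv2.minAreaRect(pts); B=cv2.boxPoints(r); B=B[np.argsort(B[:,1])]
    E.append((c,B[:2].mean(0),B[2:].mean(0))); print(B.round(1).tolist())
A=tri([(e[0],e[1]) for e in E]); Bp=tri([(e[0],e[2]) for e in E]); print("end",A.round(4),"junction",Bp.round(4),"len",np.linalg.norm(A-Bp),"yaw",np.arctan2(*(Bp-A)[1::-1]))
for c,u,v in E: print(onz(c,u,.012).round(4),onz(c,v,.012).round(4))
```

```text
a [[269, 110, 19, 95, 1688]] [[277.5, 156.4]]
[[269.0, 110.0], [287.0, 110.0], [287.0, 204.0], [269.0, 204.0]]
b [[267, 49, 24, 124, 2822]] [[278.1, 109.4]]
[[267.0, 49.0], [290.0, 49.0], [290.0, 172.0], [267.0, 172.0]]
end [0.4013 0.3817 0.0177] junction [0.5026 0.3461 0.012 ] len 0.10755887367854722 yaw -0.33831126704730713
[0.4013 0.3819 0.012 ] [0.5027 0.3462 0.012 ]
[0.4003 0.3819 0.012 ] [0.5026 0.3459 0.012 ]
```

Run:
```python
from h import *
k=np.array([.4755,.3557]); D=down(-.338+np.pi/2)
bot.move_pose(np.r_[k,.10],D); bot.move_straight(np.r_[k,.014],.12); st("low")
bot.command_gripper(0,25); st("grip")
bot.move_straight(np.r_[k,.20],.25); st("up")
P=down(YAW+np.pi)
bot.move_pose(W((-.150,-.006,.20)),P); st("hover")
w=camrig.camera("wrist"); cv2.imwrite("pics/w3.png",w["img"])
```

```text
low t 20.46 riser xyz [-0.5265 -0.1523  0.0148] F [0.  0.5 1. ] w 0.0602
grip t 21.15 riser xyz [-0.5262 -0.1528  0.0141] F [ 0.3 -0.3  1.6] w 0.022
up t 22.04 riser xyz [-0.5257 -0.1533  0.1985] F [ 0.1 -1.  -0.9] w 0.0218
hover t 23.54 riser xyz [-0.1508 -0.0061  0.1998] F [ 0.1  0.6 -0.2] w 0.0219
```

View pics/w3.png

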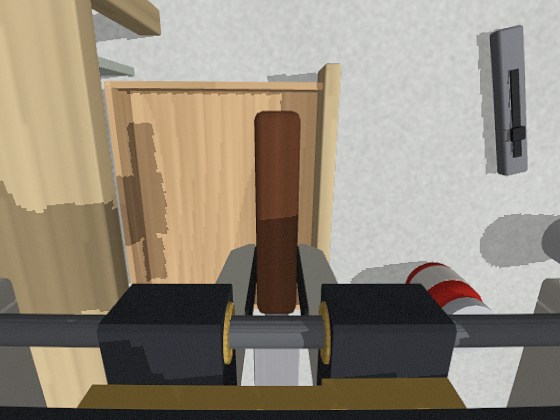

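The knife is held square to the drawer, its handle end at (277,112). The front panel's inner edge is at column 320 and the shelf edge runs from (93,0) to about (128,280). I'll check those clearances, then lower.

Run:
```python
from h import *
w=camrig.camera("wrist"); loc=lambda u,z:(Rr().T@(onz(w,u,z)-RIS)).round(4)
e1,e2=loc((321,90),.064),loc((318,238),.064); print("front inner",e1,e2,"shelf",loc((93,5),.178),loc((102,100),.178), loc((128,280),.178),"side wall",loc((220,88),.056))
ix=(e1[0]+e2[0])/2
assert abs(ix+.190)<.006
x=-.150; P=W((x,-.006,.07)); bot.move_straight(P,.2); st("in")
z=.040; bot.move_straight(W((x,-.006,z)),.08); f0=bot.sense()["wrist_force"][2]
while z>.030:
    z-=.001; bot.move_straight(W((x,-.006,z)),.03); f=bot.sense()["wrist_force"][2]-f0
    if f>4: break
st("down",f)
bot.command_gripper(.032,20); st("rel")
bot.move_straight(W((x,-.006,.30)),.25); st("up")
w=camrig.camera("wrist"); cv2.imwrite("pics/w4.png",w["img"])
```

```text
front inner [-0.189  -0.1044  0.064 ] [-0.1919  0.0333  0.064 ] shelf [-0.0592 -0.1371  0.178 ] [-0.0572 -0.092   0.178 ] [-0.0571  0.0157  0.178 ] side wall [-0.1003 -0.1064  0.056 ]
in t 24.44 riser xyz [-0.1502 -0.0053  0.071 ] F [ 0.8  0.4 -0.1] w 0.0212
down 14.043192626671411 t 27.22 riser xyz [-0.15   -0.0059  0.032 ] F [-0.1 -4.6 13.2] w 0.022
rel t 27.66 riser xyz [-0.15   -0.0061  0.0308] F [0.2 0.3 0. ] w 0.0319
up t 28.88 riser xyz [-0.15   -0.0065  0.2987] F [-0.  -0.3 -0.4] w 0.032
```

View pics/w4.png

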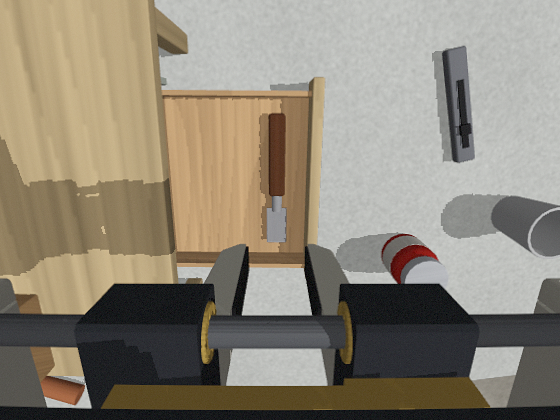

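The knife lies flat in the tray, from (277,115) to (276,242), clear of the walls. The jar is at (412,260) and is near where the gripper body will pass, so I'll push about 42 mm off-centre, away from the jar.

Run:
```python
from h import *
L=lean(38); y=-.042
bot.command_gripper(0,20)
bot.move_pose(W((-.26,y,.28)),L); bot.move_straight(W((-.245,y,.042)),.2); st("front")
bot.move_straight(W((-.13,y,.042)),.08); st("mid")
x=-.036; bot.move_straight(W((x,y,.042)),.08); st("nearly"); log=[]
while x<-.020:
    x+=.001; bot.move_straight(W((x,y,.042)),.03); f=fx(); log.append((round(x*1e3,1),round(f,1)))
    if f<-16: break
print(log); bot.dwell(.2); st("pressed")
bot.move_straight(W((-.06,y,.042)),.04); st("off")
bot.move_straight(W((-.14,y,.16)),.25); bot.move_straight(W((-.28,y,.33)),.3); bot.dwell(1.); st("back")
w=camrig.camera("wrist"); t=camrig.camera("scene")
cv2.imwrite("pics/end.png",np.hstack([cv2.resize(i["img"],None,fx=.71,fy=.71,interpolation=cv2.INTER_AREA) for i in(w,t)]))
```

```text
front t 32.84 riser xyz [-0.2453 -0.0415  0.043 ] F [-0.5 -0.4  0.4] w 0.0007
mid t 34.42 riser xyz [-0.1303 -0.0419  0.0419] F [-4.2 -3.5 -0.4] w 0.0006
nearly t 35.75 riser xyz [-0.0361 -0.0422  0.0419] F [-4.3 -3.  -0.1] w 0.0002
[(-35.0, -4.5), (-34.0, -3.3), (-33.0, -4.2), (-32.0, -5.3), (-31.0, -4.3), (-30.0, -4.1), (-29.0, -5.3), (-28.0, -9.1), (-27.0, -16.5)]
pressed t 38.2 riser xyz [-0.0284 -0.0423  0.0417] F [-16.9  -5.5   4.4] w -0.0002
off t 39.17 riser xyz [-0.0599 -0.042   0.042 ] F [-0.1  0.1  0.8] w 0.0002
back t 41.77 riser xyz [-0.28  -0.042  0.33 ] F [-0.3 -0.1  0.1] w 0.0007
```

View pics/end.png

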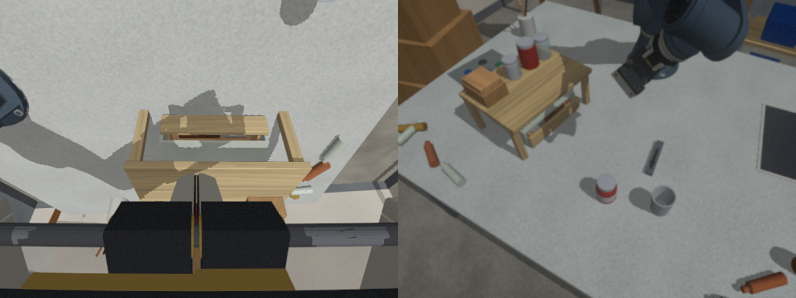

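The drawer is shut, with its front at (215,124) in the left half, as at the start, and it has stayed so for over 2 s since release. The jar, cup and cutter haven't moved, and the arm is clear.

```bash
python3 -c "
from bench import bot, camrig, sign_off
print(sign_off())"
```

```text
the job is handed in; nothing more can be done
None
```

The palette knife is lying flat in the drawer tray; the drawer is latched and had stayed shut for over 2 s when I handed the job in at about 42 s, with the cutter, jar and cup where they were.

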